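# Zero a dial kitchen scale with its slotted adjuster

### The arm

A 6-joint arm with a two-finger parallel gripper is mounted at the origin on a cart in front of the work surface, level with it; the furniture and walls round the work are solid. World frame = base frame: x ahead of the robot, y to its left, z up, the work surface at z = 0. Lengths are in mm, angles in rad, forces in N, time in s.
With the tool pointing down it reaches from about 300 to 750 mm from the base axis. Payload 8.5 kg.
Tool frame: the origin (TCP) lies midway between the tips of the shut fingers; the grasp point (between the pads) lies bot.grip_point_offset behind it (bot.grip_point_offset is the distance from the TCP to the grasp point, in mm); y points along the fingers, x is the direction in which the jaws open and shut, and the axes are right-handed (so a half turn about y gives the same grasp; the last joint's range is limited). The gripper opens to 85 mm and grips with 20 to 120 N. Pads are 22 mm wide; open, the fingers measure 114 mm over their backs; the gripper's body (76 mm by 85 mm) begins 54 mm behind the grasp point. The pads swing forward as they close: fully open they stand 13 mm farther back than shut.
Start: joints at [1.063, 0.381, 1.297, -0, 1.464, -0.215], TCP at [158.74, 526.576, 231.322] pointing down, gripper open.
Joint ranges: [-3.11, 3.11], [-0.89, 2.33], [0.22, 2.48], [-1.42, 4.56], [0.17, 2.85], [-2.88, 2.88]. Speed limits (rad/s): [2.39, 2.39, 3.14, 3.14, 3.14, 3.14].

### API

Orientations are given as [roll, pitch, yaw] about the fixed x, y, z axes, in that order (R = Rz(yaw) Ry(pitch) Rx(roll)).
In Python, from rig import bot, viewer gives the robot as it stands.
- The arm moves only by the shell command python3 -m pendant 'ROWS'. ROWS is JSON, a list of rows, each an object of numbers: "gripper": the closure in counts, from 0 (fully open) to 255 (shut); "x", "y", "z": the shift along the tool's x, y, z in m; "twist": the turn about the tool's y in rad. A call has 1 to 5 rows; each row shifts and turns the commanded pose from where the row before left it, along the tool's axes as they then stand; what a row does not reach is not made up. A row lasts 1/12 s, in which the tool goes at most 41.7 mm and 7.16 degrees, less where a joint would pass 70% of its speed; a pose out of reach is approached as far as the arm can. A call is refused whole if a number of a shift passes 0.0417 or a number of a turn 0.125, either way. A call with a gripper value outside its range is refused whole. The fingers move at their own pace and stop on an object; the grip force is fixed at half the most. Time passes only in rows, so rows that do not move let the fingers close. It gives the time, the measured TCP pose, the force and the opening at its end, in the units of the state.
- bot.read_state(): the state, without advancing time (a new reading comes with each control period).
- viewer.read_camera(name): name is "scene" or "top" or "wrist"; returns the picture (400x640x3 uint8, blue, green, red); there is no depth.
- viewer.camera_params(name): a dict with "camera_matrix" (3x3 intrinsics, pixels), "rvec" (rotation vector, rad) and "tvec" (3), from world to camera coordinates, as OpenCV has them; the wrist camera has in their place "tool_from_camera" (4x4, takes a point from camera to tool coordinates, whose origin is the TCP and whose axes are the tool frame's). Camera axes: x right, y down, z forward; pixel columns grow to the right and rows downward; lengths in mm; the calibration is good to about 2 mm. A picture is of the moment at which its call begins: read the wrist's pose just before it. camera_params takes no time and is no camera call.
- bot.sign_off(): hands the job in, once; it reports no verdict.
The state is a dict: "t": time; "joint_positions": joint angles; "joint_velocities": joint speeds; "joint_torque": joint torques, N m; "ee_pos": TCP position; "tcp_rot": TCP orientation; "wrist_force": force on the tool from outside, world axes, zero at the start; "wrist_torque": the same for the moment, N m; "finger_gap": finger opening in mm.
Only numpy, scipy, OpenCV 4.12 (cv2) and the standard library are available. Lean on these libraries where they do the work, as an engineer would, in place of code of your own. Each camera call takes 0.05 s, during which the arm holds its last target. There are 200 camera calls.

### The job

The kitchen scale shows a reading although its pan is empty. Take the flat-bladed screwdriver from the rack, turn it lightly on the slotted zero adjuster in its well behind the dial until the blade drops fully into the slot, and turn the adjuster until the needle stands on the zero mark, never bearing down hard and keeping the gripper itself off the scale. Then hang the screwdriver back in the rack and leave everything else as it stands.

Things in the scene. Friction and masses are not known exactly. Their poses are not given: they have to be found in the camera images.
- scale: White kitchen scale, 190 mm deep (x) x 150 wide (y), standing firm; origin under its centre, z up, +x to its back. The front slopes at 45 degrees and carries a round dial, 78 mm across with 60 divisions, zero mark at the top. Behind the dial runs a bridge, 27 mm deep, its flat top at height 97. Then a steel pan 96 mm across, rim at height 95, centred 64 mm behind the origin.
- adjuster_well (a point): Middle of the mouth of a round well in the bridge, 4 mm in front of the scale's origin, 97 mm above the table, 17.5 mm across; axes of the scale. The slotted head of the zero adjuster lies in it, on the well's axis, 3 to 15 mm below the mouth: how deep and which way its slot points are NOT measured and must be seen or felt for.
- adjuster_axis (a point): Point on the adjuster's vertical axis 27 mm below the well's mouth; axes of the scale. The adjuster: steel head 16 mm across, straight slot right across it, 4 mm wide, 4.5 mm deep, starting anywhere within 45 degrees either side of the scale's x axis. Friction 0.03 N m holds it; a blade sliding lightly over it does not turn it. It does not rise or sink. Over 18 N from the blade spoils it. slot_floor is the bottom of its slot.
- needle (a joint): Angle of the dial needle (behind a pane), rad: 0 = on the zero mark, positive = clockwise of it seen from the front (reads too high); one division is 0.105. Starts between 0.2 and 0.4. Geared to the adjuster: 1 rad of the adjuster moves the needle 0.35 rad; turning the adjuster anticlockwise seen from above lowers the reading.
- flat_driver: The flat-bladed screwdriver, with the thickest and longest handle (ribbed, round, black), hanging tip down in one of the rack's three holes; 180 mm long, 0.12 kg. Origin at the middle of the blade's tip edge, z up along the tool to the handle, x along the blade's width. Handle from 90 to 180 mm above the tip, grip part 29 mm across from 112 to 170 mm; its flat underside rests on the rack.
- blade_tip (a point): Middle of the flat screwdriver's tip edge (origin and axes of flat_driver). Blade 12 mm wide, 2.2 mm thick (1.6 at the very edge) up to 10 mm above the tip; shaft 7 mm across from 26 to 70 mm, then a cone to a stub 12.4 mm across (80 to 90 mm) below the handle.
- rack: Aluminium rack 196 mm long (y), 56 mm deep (x); its top plate, 6 mm thick, has its upper face 100 mm above the table. Three through holes 16 mm across in a row along y, 60 mm apart. Origin under its centre. It stands firm. A driver hangs by its shoulder, so that its tip is 10 mm above the table.
- rack_hole0 (a point): Centre of the rack's hole at its +y end, at the plate's upper face.
- rack_hole1 (a point): Centre of the rack's middle hole, at the plate's upper face.
- rack_hole2 (a point): Centre of the rack's hole at its -y end, at the plate's upper face.
- cross_driver: Cross-head screwdriver, handle 23 mm across and 72 mm long, 162 mm long in all, hanging in another hole of the rack; origin at its tip. To be left alone.
- nut_driver: Nut driver with a tubular end, handle 25 mm across and 64 mm long with a grey band, 154 mm long in all, hanging in the third hole; origin at its tip. To be left alone.
- mug_1: Blue mug, 85 mm across, 98 high; bystander.
- spice_jar_a: Spice jar with red lid, 45 mm across, 106 high; bystander.
- spice_jar_b: Spice jar with red lid, 45 mm across, 106 high; bystander.
- tea_tin: Green canister with a wooden lid, 62 mm across, 85 high; bystander.
- salt_shaker: Glass salt shaker, 44 mm across, 90 high; bystander.
- egg_timer: Grey kitchen timer, 58 mm across, 54 high; bystander.
- remote_1: Grey remote control, 179 x 45 x 19 mm, lying at the front of the table; bystander.
- pen_1: Green pen, 145 mm long, lying at the front of the table; bystander.
- tape_1: Small roll of black tape, 60 mm across, 19 high, at the front left corner; bystander.

How it is judged (in metres and radians):
On the way, in this order (a step that is already met when the one before it is completed fails the run):
1. the blade has dropped fully into the adjuster's slot while the needle is still off zero (distance between blade_tip and slot_floor below 0.0025 m and angle between flat_driver's own z axis and vertical below 0.2 rad and value of joint needle above 0.09 rad), for 0.1 s.
2. the needle has been brought onto the zero mark with the blade in the slot (distance between blade_tip and slot_floor below 0.0025 m and angle between flat_driver's own z axis and vertical below 0.2 rad and value of joint needle between -0.052 and 0.052 rad), for 0.2 s.
At the end, for the whole second after the job is handed in: The needle stands within half a division (0.052 rad) of the zero mark, and the flat screwdriver hangs upright (within 0.1 rad) in a hole of the rack, its shoulder down on the plate (tip 6 to 14 mm above the table, within 8 mm of the hole's centre), at rest (value of joint needle between -0.052 and 0.052 rad and (horizontal distance between blade_tip and rack_hole0 below 0.008 m or horizontal distance between blade_tip and rack_hole1 below 0.008 m or horizontal distance between blade_tip and rack_hole2 below 0.008 m) and z of blade_tip in the frame of rack between 0.006 and 0.014 m and angle between flat_driver's own z axis and vertical below 0.1 rad and linear speed of flat_driver below 0.02 m/s); the robot touches nothing.
It fails at once if the screwdriver bears on the scale with more than 18 N (contact force between flat_driver and scale above 18 N).
It fails at once if the robot itself touches the scale (contact force between any of the fingers, the arm and scale above 1 N).
It fails at once if another driver or a bystander is moved by more than 20 mm (distance of any of cross_driver, nut_driver, mug_1, spice_jar_a, spice_jar_b, tea_tin, salt_shaker, egg_timer, remote_1, pen_1, tape_1 from where it was at the start of the episode above 0.02 m).
It also fails if it takes over 61 s, if anything falls off the work surface, if the arm or the gripper's body presses on something with over 40 N, if the wrist force passes 120 N, or if a joint passes its speed limit or range.

## Working session

There is one attempt and no reset: what is moved stays moved. The work goes in short steps, Python scripts to look and compute and a shell command to move; the robot and the scene stay as the last step left them, time stands still between calls to the robot, and variables do not carry over. Pictures are saved under pics/ and viewed, about 8 in all and at most 12, crops included, and the job is handed in when it is done.

```bash
mkdir -p pics; ls; python3 - <<'E'
from rig import bot, viewer
import cv2, numpy as np
s=bot.read_state(); print(s, bot.grip_point_offset)
for n in ["scene","top"]:
    cv2.imwrite(f"pics/{n}0.png",viewer.read_camera(n)); p=viewer.camera_params(n); print(n,p)
print(viewer.camera_params("wrist"))
E
```

```text
pics
{'t': 0.0, 'joint_positions': array([ 1.06275076e+00,  3.81181055e-01,  1.29828137e+00,  2.01988283e-06,
        1.46358950e+00, -2.15328562e-01]), 'joint_velocities': array([ 0.0007093 , -0.00012344,  0.00182363, -0.00151211, -0.00064776,
        0.00117057]), 'joint_torque': array([-1.82473023e-04, -4.48448360e+01, -2.31272542e+01, -1.01128712e-04,
        4.69014980e-03, -5.63840175e-06]), 'ee_pos': array([158.57235531, 526.33129962, 230.71285151]), 'tcp_rot': array([-1.57048256e+00,  1.42514747e-03,  1.27807933e+00]), 'wrist_force': array([-0.43182157,  0.57392869, -0.35439657]), 'wrist_torque': array([-0.03657548,  0.01840587,  0.04165161]), 'finger_gap': 85.62953636008896} 18.700000000000003
scene {'camera_matrix': array([[469.56933692,   0.        , 315.76417073],
       [  0.        , 469.56933692, 198.66229123],
       [  0.        ,   0.        ,   1.        ]]), 'rvec': array([ 2.06428912, -1.01562871,  0.48205436]), 'tvec': array([-301.44234157,  346.58290173, 1050.24818294])}
top {'camera_matrix': array([[467.83663257,   0.        , 320.42922102],
       [  0.        , 467.83663257, 201.86651224],
       [  0.        ,   0.        ,   1.        ]]), 'rvec': array([ 2.129617  , -2.18174219,  0.11216987]), 'tvec': array([  31.43943522,  519.59972724, 1186.47997021])}
{'camera_matrix': array([[287.78271781,   0.        , 320.81201584],
       [  0.        , 287.78271781, 197.28155267],
       [  0.        ,   0.        ,   1.        ]]), 'tool_from_camera': array([[ 9.99999997e-01,  7.42403371e-05, -7.96263917e-06,
        -4.43616108e-01],
       [ 2.68313187e-05, -2.57781575e-01,  9.66203218e-01,
        -1.42621039e+02],
       [ 6.96786309e-05, -9.66203216e-01, -2.57781576e-01,
         6.57816649e+01],
       [ 0.00000000e+00,  0.00000000e+00,  0.00000000e+00,
         1.00000000e+00]])}
```

View pics/top0.png

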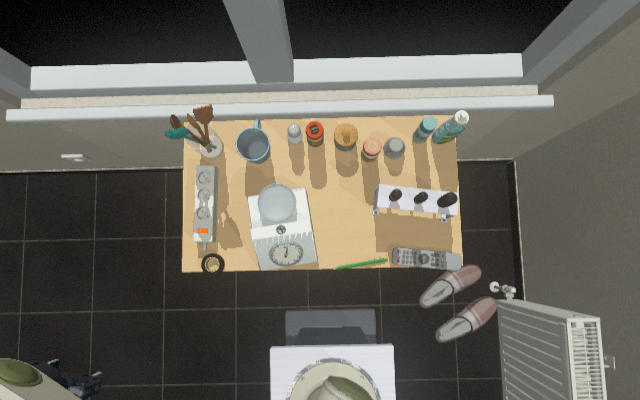

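View pics/scene0.png

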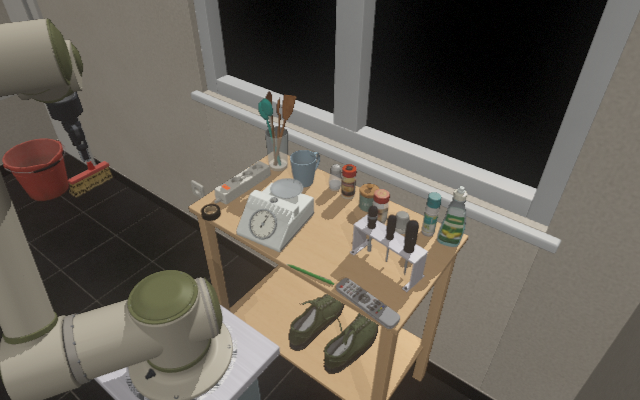

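```bash
cat > h.py <<'E'
import cv2, numpy as np
from rig import bot, viewer
from scipy.spatial.transform import Rotation as R
def cam(n, st=None):
    p=viewer.camera_params(n); K=p["camera_matrix"]
    if n=="wrist":
        st=st or bot.read_state(); T=np.eye(4); T[:3,:3]=R.from_euler("xyz",st["tcp_rot"]).as_matrix(); T[:3,3]=st["ee_pos"]
        M=np.linalg.inv(T@p["tool_from_camera"]); return K,M[:3,:3],M[:3,3]
    return K,cv2.Rodrigues(p["rvec"])[0],p["tvec"]
def ray(c,uv,z):
    K,Rm,t=c; o=-Rm.T@t; d=Rm.T@np.linalg.inv(K)@np.array([uv[0],uv[1],1.]); return o+d*(z-o[2])/d[2]
def proj(c,P):
    K,Rm,t=c; q=K@(Rm@np.asarray(P,float)+t); return q[:2]/q[2]
E
python3 - <<'E'
import cv2,numpy as np
t=cv2.imread("pics/top0.png")
a=cv2.resize(t[175:275,240:325],None,fx=4.6,fy=4.6,interpolation=cv2.INTER_CUBIC)
b=cv2.resize(t[175:275,365:470],None,fx=3.7,fy=4.6,interpolation=cv2.INTER_CUBIC)
cv2.imwrite("pics/c1.png",np.hstack([a,b])); print(a.shape,b.shape)
E
```

```text
(460, 391, 3) (460, 388, 3)
```

View pics/c1.png

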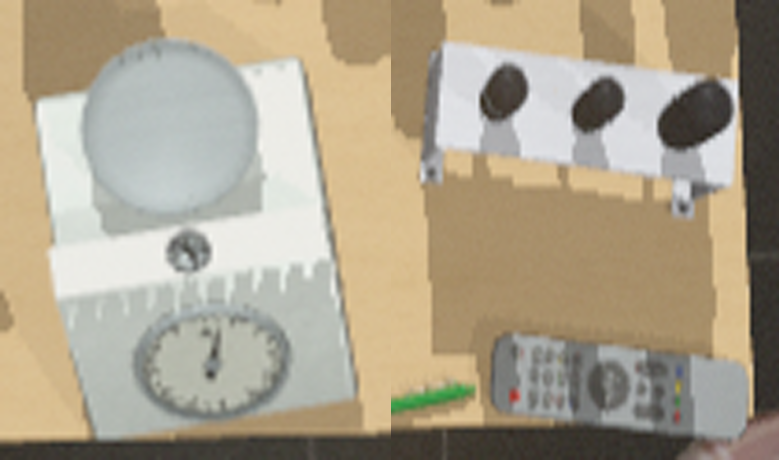

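```bash
python3 - <<'E'
from h import *
c=cam("top")
w=ray(c,(240+189/4.6,175+251/4.6),95); p=ray(c,(240+170/4.6,175+127/4.6),95)
print("well",w,"pan",p,"yaw",np.arctan2(*(p-w)[1::-1]),np.linalg.norm(p-w))
f=lambda u,v: ray(c,(365+(u-391)/3.7,175+v/4.6),100)
C=[f(443,42),f(740,80),f(733,187),f(437,148)]; print(np.round(C,1))
cen=np.mean(C,0); d=(C[0]-C[1]+C[3]-C[2]); d/=np.linalg.norm(d); print(cen, [cen+60*k*d for k in(1,0,-1)], "yawrack",np.arctan2(-d[0],d[1]))
s=cam("scene"); print([proj(s,cen+60*k*d) for k in (1,0,-1)], proj(s,w))
# handle tops
for u,v in[(716,105)]: print(ray(c,(365+(u-391)/3.7,175+v/4.6),190))
E
```

```text
well [446.82178783 116.04878492  95.        ] pan [513.49453302 125.33167766  95.        ] yaw 0.13834134682450144 67.31587515386651
[[ 552.4 -127.   100. ]
 [ 526.9 -322.2  100. ]
 [ 470.  -314.4  100. ]
 [ 495.5 -120.9  100. ]]
[ 511.20330278 -221.11065722  100.        ] [array([ 519.00398079, -161.61990648,  100.        ]), array([ 511.20330278, -221.11065722,  100.        ]), array([ 503.40262478, -280.60140795,  100.        ])] yawrack -0.13038037651736192
[array([370.51736142, 226.00219175]), array([388.65367758, 237.28208783]), array([407.81777096, 249.20121076])] [272.82506467 200.30688803]
[ 503.27511303 -281.07130538  190.        ]
```

```bash
python3 -m pendant '[{"twist":0.12},{"twist":0.12},{"twist":0.12},{"twist":0.12},{"twist":0.12}]'
python3 -m pendant '[{"twist":0.12},{"twist":0.12},{"twist":0.12},{"twist":0.12},{"twist":0.12}]'
python3 -m pendant '[{"twist":0.12},{"twist":0.088}]'
```

```text
validation failed for argument at $[0]...
validation failed for argument at $[0]...
validation failed for argument at $[0]...
```

```bash
for i in 1 2; do :; done
python3 -m pendant '[{"x":0.02,"z":-0.034},{"x":0.02,"z":-0.034},{"x":0.02,"z":-0.034},{"x":0.02,"z":-0.034},{"x":0.02,"z":-0.034}]' | tail -c 300
python3 -m pendant '[{"x":0.02,"z":-0.034},{"x":0.02,"z":-0.034},{"x":0.02,"z":-0.034},{"x":0.02,"z":-0.034},{"x":0.02,"z":-0.034}]' | tail -c 300
python3 -m pendant '[{"x":0.02,"z":-0.034},{"x":0.02,"z":-0.034},{"x":0.02,"z":-0.034},{"x":0.02,"z":-0.034},{"x":0.02,"z":-0.034}]' | tail -c 300
python3 -m pendant '[{"x":0.02,"z":-0.034},{"x":0.02,"z":-0.034},{"x":0.02,"z":-0.034},{"x":0.02,"z":-0.034},{}]' | tail -c 300
```

```text
validation failed for argument at $[0]...
validation failed for argument at $[0]...
validation failed for argument at $[0]...
validation failed for argument at $[0]...
```

```bash
python3 -m pendant '[{"gripper":0,"x":0,"y":0,"z":0,"twist":0.12},{"gripper":0,"x":0,"y":0,"z":0,"twist":0.12},{"gripper":0,"x":0,"y":0,"z":0,"twist":0.12},{"gripper":0,"x":0,"y":0,"z":0,"twist":0.12},{"gripper":0,"x":0,"y":0,"z":0,"twist":0.12}]'
```

```text
t: 0.52
ee_pos: [158.7, 526.4, 231.0]
tcp_rot: [-1.571, 0.001, 0.672]
wrist_force: [0.3, -0.2, -1.2]
finger_gap: 85.5
```

```bash
python3 -m pendant '[{"gripper":0,"x":0,"y":0,"z":0,"twist":0.12},{"gripper":0,"x":0,"y":0,"z":0,"twist":0.12},{"gripper":0,"x":0,"y":0,"z":0,"twist":0.12},{"gripper":0,"x":0,"y":0,"z":0,"twist":0.12},{"gripper":0,"x":0,"y":0,"z":0,"twist":0.12}]'
python3 -m pendant '[{"gripper":0,"x":0,"y":0,"z":0,"twist":0.12},{"gripper":0,"x":0,"y":0,"z":0,"twist":0.09},{"gripper":0,"x":0,"y":0,"z":0,"twist":0}]'
python3 -m pendant '[{"gripper":0,"x":0.02,"y":0,"z":-0.034,"twist":0},{"gripper":0,"x":0.02,"y":0,"z":-0.034,"twist":0},{"gripper":0,"x":0.02,"y":0,"z":-0.034,"twist":0},{"gripper":0,"x":0.02,"y":0,"z":-0.034,"twist":0},{"gripper":0,"x":0.02,"y":0,"z":-0.034,"twist":0}]'
```

```text
t: 0.93
ee_pos: [158.7, 526.4, 230.9]
tcp_rot: [-1.572, 0.0, 0.072]
wrist_force: [1.1, 0.1, -0.1]
finger_gap: 85.4
t: 1.18
ee_pos: [158.7, 526.4, 231.0]
tcp_rot: [-1.572, 0.0, -0.135]
wrist_force: [0.1, 0.2, 0.1]
finger_gap: 85.6
t: 1.6
ee_pos: [235.5, 343.2, 231.1]
tcp_rot: [-1.571, 0.0, -0.128]
wrist_force: [0.1, 0.4, 1.5]
finger_gap: 85.8
```

```bash

python3 -m pendant '[{"gripper":0,"x":0.02,"y":0,"z":-0.034,"twist":0},{"gripper":0,"x":0.02,"y":0,"z":-0.034,"twist":0},{"gripper":0,"x":0.02,"y":0,"z":-0.034,"twist":0},{"gripper":0,"x":0.02,"y":0,"z":-0.034,"twist":0},{"gripper":0,"x":0.02,"y":0,"z":-0.034,"twist":0}]'
python3 -m pendant '[{"gripper":0,"x":0.02,"y":0,"z":-0.034,"twist":0},{"gripper":0,"x":0.02,"y":0,"z":-0.034,"twist":0},{"gripper":0,"x":0.02,"y":0,"z":-0.034,"twist":0},{"gripper":0,"x":0.02,"y":0,"z":-0.034,"twist":0},{"gripper":0,"x":0.02,"y":0,"z":-0.034,"twist":0}]'
python3 -m pendant '[{"gripper":0,"x":0.02,"y":0,"z":-0.034,"twist":0},{"gripper":0,"x":0.02,"y":0,"z":-0.034,"twist":0},{"gripper":0,"x":0.02,"y":0,"z":-0.034,"twist":0},{"gripper":0,"x":0.02,"y":0,"z":-0.034,"twist":0},{"gripper":0,"x":0,"y":0,"z":0,"twist":0}]'
python3 - <<'E'
from h import *
st=bot.read_state(); print(st["ee_pos"],st["tcp_rot"])
im=viewer.read_camera("wrist"); cv2.imwrite("pics/w1.png",im); np.save("w1.npy",st["joint_positions"])
c=cam("wrist",st)
for p in [(519,-161.6,100),(511.2,-221.1,100),(503.4,-280.6,100),(503,-281,190)]: print(proj(c,p))
E
```

```text
t: 2.02
ee_pos: [312.3, 161.5, 231.4]
tcp_rot: [-1.571, -0.0, -0.128]
wrist_force: [1.5, 0.3, 1.1]
finger_gap: 85.5
t: 2.43
ee_pos: [389.2, -20.5, 231.4]
tcp_rot: [-1.571, -0.0, -0.129]
wrist_force: [0.4, 1.1, 0.1]
finger_gap: 85.2
t: 2.85
ee_pos: [452.2, -169.4, 230.5]
tcp_rot: [-1.572, -0.0, -0.133]
wrist_force: [-1.1, -0.2, -1.0]
finger_gap: 85.8
[ 452.2102511  -169.37302076  230.50504355] [-1.57211468e+00 -4.59486479e-04 -1.33111837e-01]
[389.44890035 172.24822379]
[385.94130072 230.72638797]
[382.78949667 283.27278258]
[406.6653141 348.1644714]
```

View pics/w1.png

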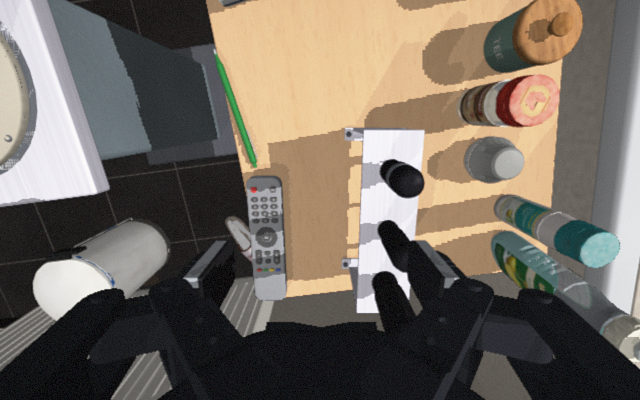

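```bash

python3 -m pendant '[{"gripper":0,"x":0.022,"y":0,"z":-0.0345,"twist":0},{"gripper":0,"x":0.022,"y":0,"z":-0.0345,"twist":0},{"gripper":0,"x":0.021,"y":0,"z":-0.035,"twist":0},{"gripper":0,"x":0,"y":0,"z":0,"twist":0}]'
python3 - <<'E'
from h import *
st=bot.read_state(); print(st["ee_pos"],st["tcp_rot"])
im=viewer.read_camera("wrist"); cv2.imwrite("pics/w2.png",im)
c=cam("wrist",st)
for p in [(503.4,-280.6,100),(503,-281,190),(518.5,-281,190),(511.2,-221.1,172)]: print(proj(c,p))
cv2.imwrite("pics/w2c.png",im[100:400,150:500])
E
```

```text
t: 3.23
ee_pos: [502.5, -280.1, 230.0]
tcp_rot: [-1.572, 0.0, -0.132]
wrist_force: [-0.3, 0.7, -0.4]
finger_gap: 85.1
[ 502.4872158  -280.09203275  229.9576023 ] [-1.57167220e+00  1.81781688e-04 -1.32310417e-01]
[322.63434347 189.60408321]
[322.79203742 221.54952764]
[345.72884684 218.67905736]
[323.14373636 128.31026454]
```

View pics/w2c.png

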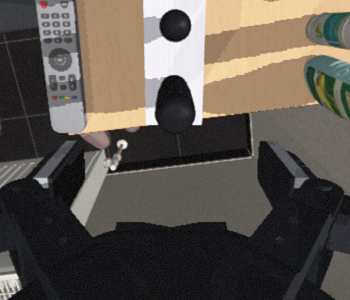

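```bash
python3 - <<'E'
from h import *
im=cv2.imread("pics/w2.png"); g=im.max(2)
for v in range(170,240,5):
    r=np.where(g[v,295:360]<70)[0]; print(v,(r.min()+295,r.max()+295) if len(r) else None)
K,Rm,t=cam("wrist")
E
```

```text
170 None
175 None
180 (np.int64(314), np.int64(333))
185 (np.int64(311), np.int64(336))
190 (np.int64(309), np.int64(339))
195 (np.int64(308), np.int64(340))
200 (np.int64(307), np.int64(341))
205 (np.int64(306), np.int64(343))
210 (np.int64(306), np.int64(344))
215 (np.int64(306), np.int64(344))
220 (np.int64(307), np.int64(359))
225 (np.int64(307), np.int64(359))
230 (np.int64(295), np.int64(359))
235 (np.int64(295), np.int64(359))
```

```bash

python3 -m pendant '[{"gripper":0,"x":0.0015,"y":0.033,"z":0.0035,"twist":0},{"gripper":0,"x":0,"y":0.033,"z":0,"twist":0},{"gripper":0,"x":0,"y":0.032,"z":0,"twist":0},{"gripper":0,"x":0,"y":0,"z":0,"twist":0},{"gripper":255,"x":0,"y":0,"z":0,"twist":0}]'
python3 -m pendant '[{"gripper":255,"x":0,"y":0,"z":0,"twist":0},{"gripper":255,"x":0,"y":0,"z":0,"twist":0},{"gripper":255,"x":0,"y":0,"z":0,"twist":0},{"gripper":255,"x":0,"y":0,"z":0,"twist":0},{"gripper":255,"x":0,"y":0,"z":0,"twist":0}]'
python3 -m pendant '[{"gripper":255,"x":0,"y":0,"z":0,"twist":0},{"gripper":255,"x":0,"y":0,"z":0,"twist":0},{"gripper":255,"x":0,"y":0,"z":0,"twist":0},{"gripper":255,"x":0,"y":0,"z":0,"twist":0},{"gripper":255,"x":0,"y":0,"z":0,"twist":0}]'
```

```text
t: 3.7
ee_pos: [502.7, -270.8, 133.3]
tcp_rot: [-1.569, 0.002, -0.13]
wrist_force: [0.4, -0.3, 0.7]
finger_gap: 75.3
t: 4.12
ee_pos: [503.7, -272.6, 135.0]
tcp_rot: [-1.572, -0.003, -0.132]
wrist_force: [0.3, 0.2, 7.1]
finger_gap: 27.9
t: 4.53
ee_pos: [503.7, -272.6, 135.0]
tcp_rot: [-1.572, -0.003, -0.132]
wrist_force: [0.3, 1.1, 7.3]
finger_gap: 27.8
```

```bash

python3 -m pendant '[{"gripper":255,"x":0,"y":-0.01,"z":0,"twist":0},{"gripper":255,"x":0,"y":-0.02,"z":0,"twist":0},{"gripper":255,"x":0,"y":-0.03,"z":0,"twist":0},{"gripper":255,"x":0,"y":-0.03,"z":0,"twist":0},{"gripper":255,"x":0,"y":-0.03,"z":0,"twist":0}]'
python3 -m pendant '[{"gripper":255,"x":0,"y":-0.02,"z":0,"twist":0},{"gripper":255,"x":0,"y":-0.02,"z":0,"twist":0},{"gripper":255,"x":0,"y":0,"z":0,"twist":0},{"gripper":255,"x":0,"y":0,"z":0,"twist":0}]'
python3 - <<'E'
from h import *
st=bot.read_state(); print(st["ee_pos"],st["tcp_rot"],st["wrist_force"])
im=viewer.read_camera("wrist"); cv2.imwrite("pics/w3.png",im)
c=cam("wrist",st); Rt=R.from_euler("xyz",st["tcp_rot"]).as_matrix()
for d in (0,4,-4): print(d,[proj(c,st["ee_pos"]+Rt@np.array([0,L,d])).round(1) for L in (122,112,40)])
cv2.imwrite("pics/w3c.png",cv2.resize(im[80:330,220:420],None,fx=3,fy=2.4,interpolation=cv2.INTER_CUBIC))
E
```

```text
t: 4.95
ee_pos: [502.6, -271.9, 255.4]
tcp_rot: [-1.571, 0.001, -0.132]
wrist_force: [0.3, 0.1, -1.6]
finger_gap: 27.5
t: 5.28
ee_pos: [503.0, -272.1, 294.0]
tcp_rot: [-1.572, -0.001, -0.132]
wrist_force: [-0.1, 0.2, -2.1]
finger_gap: 27.5
[ 502.96885947 -272.12940309  293.9771965 ] [-1.57160834e+00 -1.08231906e-03 -1.31982720e-01] [-0.09872518  0.22316286 -2.11633881]
0 [array([321.6, 191.3]), array([321.6, 193.9]), array([321.8, 220.4])]
4 [array([321.6, 187.2]), array([321.7, 189.6]), array([321.9, 214.7])]
-4 [array([321.6, 195.4]), array([321.6, 198.1]), array([321.8, 226. ])]
```

View pics/w3c.png

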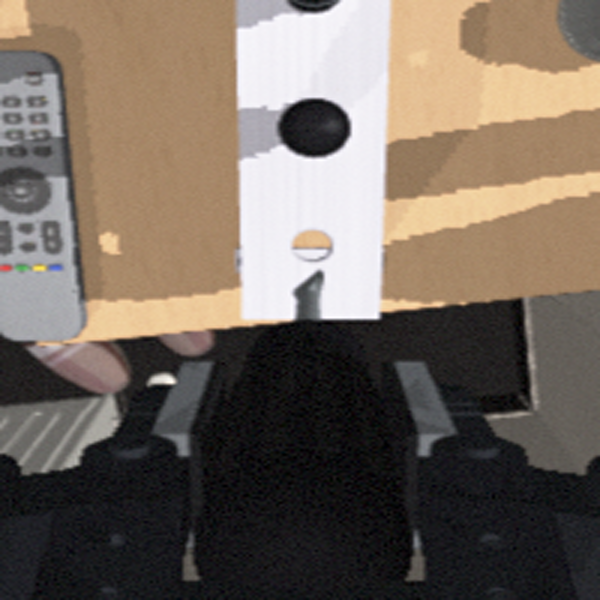

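```bash
python3 - <<'E'
from h import *
st=bot.read_state(); c=cam("wrist",st); print(st["ee_pos"],st["tcp_rot"])
zt=st["ee_pos"][2]-125
a=ray(c,(318.3,202),zt); b=ray(c,(326.7,193.3),zt); print(a,b,np.linalg.norm(a-b),"blade yaw",np.arctan2(*(b-a)[1::-1]))
tip=(a+b)/2; h=ray(c,(324,182),100); print("tip",tip,"hole",h)
Rt=R.from_euler("xyz",st["tcp_rot"]).as_matrix(); print("tip tool",Rt.T@(tip-st["ee_pos"]),"to well",Rt.T@(np.array([446.8,116,zt])-tip))
im=cv2.imread("pics/w3.png")
cv2.imwrite("pics/x.png",im)
g=im.max(2)[190:206,310:335]; print(g)
E
```

```text
[ 502.72505601 -271.92290239  292.6392574 ] [-1.57011911e+00  1.12419168e-03 -1.32016947e-01]
[ 497.921586   -282.70314615  167.6392574 ] [ 507.06922855 -275.16222269  167.6392574 ] 11.855163040778661 blade yaw 0.6894173466207114
tip [ 502.49540727 -278.93268442  167.6392574 ] hole [ 504.66999458 -278.07435213  100.        ]
tip tool [  0.83559735 124.99438464  -7.06366529] to well [-1.07197193e+02  3.80673178e-01  3.84164575e+02]
[[246 246 246 246 247 246 245 247 246 243 245 248 248 246 245 245 246 245
  246 247 247 245 247 246 245]
 [247 246 245 246 247 246 247 246 245 243 246 247 248 248 247 243 239 244
  246 245 246 246 246 246 246]
 [247 247 246 245 246 246 247 246 245 243 246 247 248 248 245 221 184 225
  245 247 245 246 246 247 245]
 [245 247 246 247 246 246 246 247 246 244 245 249 250 247 226 143  98 159
  237 245 246 245 246 247 245]
 [247 247 245 245 246 246 246 247 246 244 246 250 249 226 148  84  72 115
  232 248 247 245 246 246 245]
 [247 247 245 246 247 246 246 246 246 244 247 249 229 147  85  82  76 109
  231 249 246 245 246 246 245]
 [247 246 246 246 247 246 246 247 2
[... 315 characters left out ...]
27 147  88  68  80 118 150 133 132 203
  241 247 246 246 247 247 246]
 [247 247 246 246 246 246 248 233 154  88  73  70  89 127 149 140 142 211
  242 246 246 246 247 245 244]
 [248 247 245 245 246 247 248 214 123  77  74  75  86 106 122 133 157 233
  246 247 246 246 247 246 245]
 [247 247 246 245 247 246 249 205 113  74  76  72  85  97 111 128 164 234
  246 247 245 246 247 246 245]
 [247 247 245 245 247 247 249 230 147  85  76  80  83  97 108 125 174 236
  247 246 247 246 246 245 245]
 [246 247 245 246 246 248 248 251 196 101  80  80  82  97 111 130 187 237
  247 247 246 246 247 246 245]
 [246 246 245 245 246 247 248 250 219 129  81  78  82  94 112 126 190 238
  247 247 246 246 247 246 245]]
```

```bash

python3 -m pendant '[{"gripper":255,"x":-0.0105,"y":0,"z":0.038,"twist":0},{"gripper":255,"x":-0.0105,"y":0,"z":0.038,"twist":0},{"gripper":255,"x":-0.0105,"y":0,"z":0.038,"twist":0},{"gripper":255,"x":-0.0105,"y":0,"z":0.038,"twist":0},{"gripper":255,"x":-0.0105,"y":0,"z":0.038,"twist":0}]'
python3 -m pendant '[{"gripper":255,"x":-0.0105,"y":0,"z":0.038,"twist":0},{"gripper":255,"x":-0.0105,"y":0,"z":0.038,"twist":0},{"gripper":255,"x":-0.0105,"y":0,"z":0.038,"twist":0},{"gripper":255,"x":-0.0105,"y":0,"z":0.038,"twist":0},{"gripper":255,"x":-0.0105,"y":0,"z":0.038,"twist":0}]'
python3 -m pendant '[{"gripper":255,"x":0,"y":0.02,"z":0,"twist":0},{"gripper":255,"x":0,"y":0.02,"z":0,"twist":0},{"gripper":255,"x":0,"y":0,"z":0,"twist":0},{"gripper":255,"x":0,"y":0,"z":0,"twist":0}]'
python3 - <<'E'
from h import *
st=bot.read_state(); print(st["ee_pos"],st["tcp_rot"],st["wrist_force"])
im=viewer.read_camera("wrist"); cv2.imwrite("pics/w4.png",im)
c=cam("wrist",st); Rt=R.from_euler("xyz",st["tcp_rot"]).as_matrix()
print(proj(c,(446.8,116,97)),proj(c,st["ee_pos"]+Rt@np.array([.8,125,-7])))
cv2.imwrite("pics/w4c.png",cv2.resize(im[100:270,225:415],None,fx=4,fy=3.5,interpolation=cv2.INTER_CUBIC))
E
```

```text
t: 5.75
ee_pos: [474.8, -75.1, 291.7]
tcp_rot: [-1.57, 0.003, -0.133]
wrist_force: [0.7, 0.6, -1.4]
finger_gap: 27.7
t: 6.17
ee_pos: [447.7, 120.1, 291.9]
tcp_rot: [-1.571, 0.003, -0.132]
wrist_force: [0.6, -0.1, -1.7]
finger_gap: 27.9
t: 6.5
ee_pos: [448.3, 118.3, 252.2]
tcp_rot: [-1.571, 0.004, -0.132]
wrist_force: [0.0, 0.1, -0.8]
finger_gap: 27.9
[448.32895966 118.26330472 252.23993919] [-1.57140275  0.00382847 -0.13198325] [ 0.03007604  0.14483545 -0.78135709]
[320.98007267 185.96090969] [322.44578705 197.60201146]
```

View pics/w4c.png

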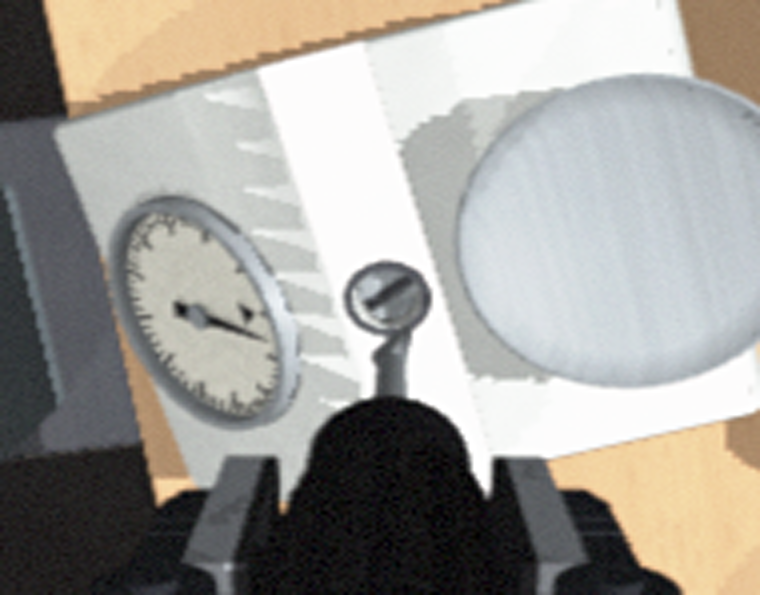

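```bash
cat >> h.py <<'E'
WELL=np.array([446.8,116.,97.]); YS=0.138
def dialpt(c,uv,well=WELL,ys=YS):
    ex=np.array([np.cos(ys),np.sin(ys),0]); ey=np.array([-ex[1],ex[0],0]); n=np.array([-ex[0],-ex[1],1])/2**.5
    P0=well-13.5*ex; K,Rm,t=c; o=-Rm.T@t; d=Rm.T@np.linalg.inv(K)@np.array([uv[0],uv[1],1.])
    P=o+d*(n@(P0-o))/(n@d); up=(ex+[0,0,1])/2**.5
    return np.array([-(P-P0)@ey,(P-P0)@up])   # right (from front), up
E
python3 - <<'E'
from h import *
st=bot.read_state(); c=cam("wrist",st); f=lambda u,v:(225+u/4,100+v/3.5)
print("well",ray(c,f(388,298),97))
for z in (94,84):
  a,b=ray(c,f(363,306),z),ray(c,f(414,278),z); print("slot",z,(a+b)/2,np.arctan2(*(b-a)[1::-1]),np.linalg.norm(a-b))
h,t,m=[dialpt(c,f(*p)) for p in ((197,316),(268,338),(247,313))]; print(h,t,m)
print("needle", np.arctan2(*(t-h)), "mark",np.arctan2(*(m-h)))
im=cv2.imread("pics/w4.png"); print(im.max(2)[173:197,310:334])
E
```

```text
well [449.02677009 116.32056199  97.        ]
slot 94 [449.29635264 117.49102175  94.        ] 0.4385284978669304 16.23514120418806
slot 84 [449.03371223 115.33687329  84.        ] 0.43852849786693027 16.7729097133865
[  0.31362977 -63.91853702] [  8.64539328 -31.92213962] [ -0.27667547 -37.69344093]
needle 0.25473981484539876 mark -0.022505373249473826
[[253 253 253 253 253 253 254 254 255 255 254 255 254 255 254 255 254 253
  253 253 254 255 228 181]
 [253 253 253 253 254 255 255 255 254 222 187 185 189 219 231 249 255 255
  254 253 253 254 248 207]
 [253 253 253 254 255 255 225 180 145 108 102 108  99 110 113 141 214 250
  255 255 254 254 251 217]
 [253 253 254 255 254 220 135 109 103 101 104 103 106 104 101  96 108 149
  214 251 255 255 255 222]
 [253 254 254 240 169 114 101 112 119 117 127 130 129 125 115 107 100  98
  112 177 247 255 255 231]
 [253 255 242 161 106 101 121 152 152 140 144 140 144 143 133 121  97  96
   97 105 180 253 255 249]
 [253 255 203 119 102 126 168 188 177 168 149 145 147 128 109  85  69  84
   97  97 125 241 255 252]
 [255 231 138 102 125 173 198 202 209
[... 980 characters left out ...]
35 163 106 137 233 231 196 160 178 195 149 116 118 114 116 119 121
  124 112 103 172 250 255]
 [247 253 226 137 109 168 219 217 198 173 127  97  91 106 116 122 122 119
  110 101 135 231 254 253]
 [241 252 250 196 119 106 134 185 217 205 160 134 121 124 132 125 119 106
  104 133 208 253 255 253]
 [241 249 254 249 193 131 110 111 142 189 196 169 134 138 144 110  86  96
  131 208 253 255 253 253]
 [240 246 253 255 250 224 172 132 111 115 117 112 109  99  95  87  79 108
  204 254 255 253 253 253]
 [240 245 251 253 254 255 249 224 171 157 146 117 102  86  83  87  86 121
  247 255 253 253 253 253]
 [229 242 251 252 253 253 254 255 251 246 228 160 103  78  83 103 101 133
  249 255 253 252 253 252]]
```

```bash

python3 -m pendant '[{"gripper":255,"x":0,"y":0,"z":0.005,"twist":0.1},{"gripper":255,"x":0.0014,"y":0,"z":0,"twist":0.1},{"gripper":255,"x":0,"y":0,"z":0,"twist":0},{"gripper":255,"x":0,"y":0,"z":0,"twist":0}]'
python3 - <<'E'
from h import *
st=bot.read_state(); print(st["ee_pos"],st["tcp_rot"],st["wrist_force"])
Rt=R.from_euler("xyz",st["tcp_rot"]).as_matrix(); tip=st["ee_pos"]+Rt@np.array([.8,125,-7]); print(tip, 1000*0+Rt.T@(np.array([449.0,116.4,tip[2]])-tip))
im=viewer.read_camera("wrist"); cv2.imwrite("pics/w5.png",im)
cv2.imwrite("pics/w5c.png",cv2.resize(im[140:240,270:380],None,fx=6,fy=6,interpolation=cv2.INTER_CUBIC))
E
```

```text
t: 6.88
ee_pos: [451.4, 122.5, 254.0]
tcp_rot: [-1.57, -0.001, -0.33]
wrist_force: [-0.6, -0.1, -0.4]
finger_gap: 27.7
[451.40178702 122.52467343 254.00924406] [-1.57044897e+00 -1.05631521e-03 -3.29953961e-01] [-0.63455272 -0.10176641 -0.42180506]
[450.02962359 115.64137005 129.00773486] [-1.21987789e+00 -1.15515091e-03  3.84110292e-01]
```

View pics/w5c.png

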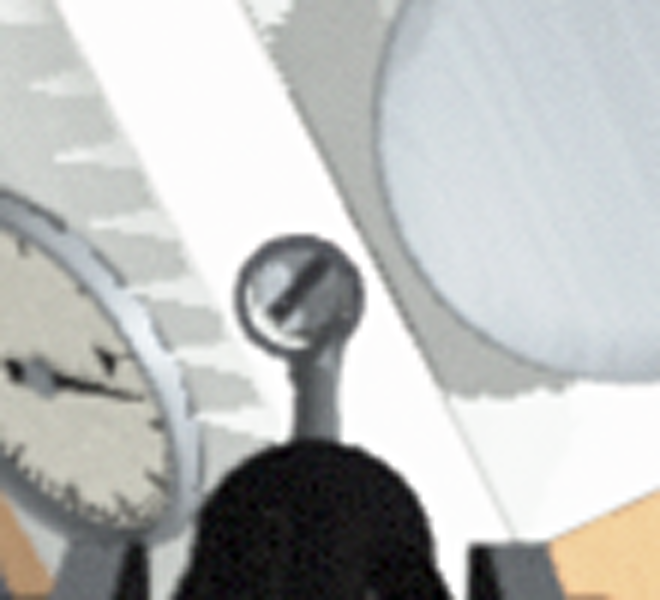

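```bash

python3 -m pendant '[{"gripper":255,"x":-0.001,"y":0.012,"z":0.0005,"twist":0},{"gripper":255,"x":0,"y":0.012,"z":0,"twist":0},{"gripper":255,"x":0,"y":0,"z":0,"twist":0},{"gripper":255,"x":0,"y":0,"z":0,"twist":0}]'
python3 - <<'E'
from h import *
Ws=[]
st=bot.read_state(); im=viewer.read_camera("wrist"); cv2.imwrite("pics/w6.png",im)
print(st["ee_pos"],st["tcp_rot"],st["wrist_force"])
c=cam("wrist",st); Rt=R.from_euler("xyz",st["tcp_rot"]).as_matrix(); tip=st["ee_pos"]+Rt@np.array([.8,125,-7]); print("tip",tip)
pw,pt=proj(c,(449,116.4,97)),proj(c,tip); print(pw,pt)
x,y=int(pw[0])-38,int(pw[1])-35
cv2.imwrite("pics/w6c.png",cv2.resize(im[y:y+70,x:x+80],None,fx=8,fy=8,interpolation=cv2.INTER_CUBIC)); print(x,y)
st=bot.read_state();print(st["ee_pos"])
E
```

```text
t: 7.27
ee_pos: [450.2, 123.6, 229.5]
tcp_rot: [-1.571, 0.001, -0.331]
wrist_force: [0.5, 0.5, -0.8]
finger_gap: 28.0
[450.21873356 123.56190888 229.49031781] [-1.57106326e+00  6.12962424e-04 -3.30802990e-01] [ 0.51192153  0.51182614 -0.76992185]
tip [448.61843843 116.6749232  104.49172388]
[322.7899499 195.6159352] [322.36229127 197.45070041]
284 160
[450.53150001 123.61186021 229.97837686]
```

View pics/w6c.png

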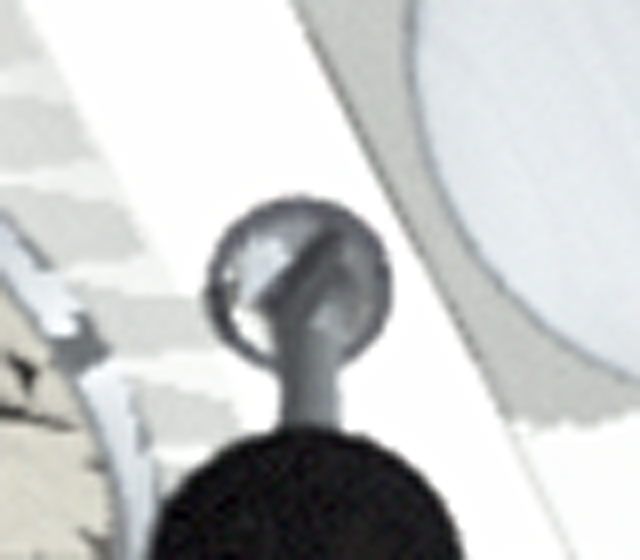

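```bash

python3 -m pendant '[{"gripper":255,"x":-0.0005,"y":0.004,"z":0,"twist":0},{"gripper":255,"x":0,"y":0.004,"z":0,"twist":0},{"gripper":255,"x":0,"y":0,"z":0,"twist":0}]'
python3 -m pendant '[{"gripper":255,"x":0,"y":0.0015,"z":0,"twist":0},{"gripper":255,"x":0,"y":0,"z":0,"twist":0}]'
python3 -m pendant '[{"gripper":255,"x":0,"y":0.0015,"z":0,"twist":0},{"gripper":255,"x":0,"y":0,"z":0,"twist":0}]'
python3 - <<'E'
from h import *
print(bot.read_state()["wrist_force"],bot.read_state()["wrist_torque"])
E
```

```text
t: 7.57
ee_pos: [449.5, 123.9, 220.8]
tcp_rot: [-1.571, 0.001, -0.332]
wrist_force: [-0.4, -0.9, -1.3]
finger_gap: 27.5
t: 7.73
ee_pos: [449.8, 123.9, 219.7]
tcp_rot: [-1.571, 0.0, -0.332]
wrist_force: [0.2, -0.5, -1.2]
finger_gap: 27.6
t: 7.9
ee_pos: [449.7, 123.9, 218.2]
tcp_rot: [-1.571, 0.0, -0.332]
wrist_force: [0.3, 0.4, -2.1]
finger_gap: 27.9
[ 0.3154744   0.3720912  -2.14520523] [ 0.07471845  0.03296482 -0.00188141]
```

Tip now ~93; continuing in small steps.

```bash

python3 -m pendant '[{"gripper":255,"x":0,"y":0.0015,"z":0,"twist":0},{"gripper":255,"x":0,"y":0,"z":0,"twist":0}]'
python3 -m pendant '[{"gripper":255,"x":0,"y":0.0015,"z":0,"twist":0},{"gripper":255,"x":0,"y":0,"z":0,"twist":0}]'

```

```text
t: 8.07
ee_pos: [449.7, 123.9, 216.6]
tcp_rot: [-1.571, 0.0, -0.332]
wrist_force: [-0.6, -0.5, -1.8]
finger_gap: 27.6
t: 8.23
ee_pos: [449.7, 123.9, 215.1]
tcp_rot: [-1.571, 0.0, -0.332]
wrist_force: [-0.2, -0.0, -1.6]
finger_gap: 27.8
```

```bash

python3 -m pendant '[{"gripper":255,"x":0,"y":0.0015,"z":0,"twist":0},{"gripper":255,"x":0,"y":0,"z":0,"twist":0}]'

```

```text
t: 8.4
ee_pos: [449.7, 123.9, 213.6]
tcp_rot: [-1.571, 0.0, -0.332]
wrist_force: [-0.0, 0.5, -0.7]
finger_gap: 27.8
```

```bash

python3 -m pendant '[{"gripper":255,"x":0,"y":0.0015,"z":0,"twist":0},{"gripper":255,"x":0,"y":0,"z":0,"twist":0}]'

```

```text
t: 8.57
ee_pos: [449.7, 123.9, 212.1]
tcp_rot: [-1.571, 0.0, -0.332]
wrist_force: [0.6, 0.3, -1.2]
finger_gap: 28.0
```

```bash

python3 -m pendant '[{"gripper":255,"x":0,"y":0.0015,"z":0,"twist":0},{"gripper":255,"x":0,"y":0,"z":0,"twist":0}]'

```

```text
t: 8.73
ee_pos: [449.7, 123.9, 210.6]
tcp_rot: [-1.571, 0.0, -0.332]
wrist_force: [0.0, -0.7, -1.4]
finger_gap: 27.9
```

```bash

python3 -m pendant '[{"gripper":255,"x":0,"y":0.0015,"z":0,"twist":0},{"gripper":255,"x":0,"y":0,"z":0,"twist":0}]'

```

```text
t: 8.9
ee_pos: [450.1, 124.0, 210.1]
tcp_rot: [-1.57, -0.001, -0.332]
wrist_force: [-1.2, -0.2, 7.2]
finger_gap: 28.0
```

```bash

python3 -m pendant '[{"gripper":255,"x":0,"y":-0.0005,"z":0,"twist":0},{"gripper":255,"x":0,"y":0,"z":0,"twist":0}]'
python3 - <<'E'
from h import *
s=bot.read_state();print(s["wrist_force"],s["wrist_torque"]); cv2.imwrite("pics/w7.png",viewer.read_camera("wrist"))
E
python3 -m pendant '[{"gripper":255,"x":-0.0004,"y":0,"z":0,"twist":-0.06},{"gripper":255,"x":-0.0004,"y":0,"z":0,"twist":-0.06},{"gripper":255,"x":0,"y":0,"z":0,"twist":0}]'

```

```text
t: 9.07
ee_pos: [450.0, 123.9, 210.2]
tcp_rot: [-1.57, -0.001, -0.332]
wrist_force: [-1.5, 0.1, 3.7]
finger_gap: 28.0
[-1.46848598  0.07903768  3.6932038 ] [ 0.07180013  0.14192011 -0.00334977]
t: 9.37
ee_pos: [449.3, 124.1, 210.2]
tcp_rot: [-1.571, -0.001, -0.21]
wrist_force: [-0.9, -0.1, 4.3]
finger_gap: 27.8
```

```bash

python3 -m pendant '[{"gripper":255,"x":-0.0004,"y":0,"z":0,"twist":-0.06},{"gripper":255,"x":-0.0004,"y":0,"z":0,"twist":-0.06},{"gripper":255,"x":0,"y":0,"z":0,"twist":0}]'
python3 - <<'E'
from h import *
s=bot.read_state();print(s["wrist_force"],s["wrist_torque"]);im=viewer.read_camera("wrist"); cv2.imwrite("pics/w8.png",im)
a=cv2.imread("pics/w7.png")
g=lambda i:cv2.resize(i[150:250,215:365],None,fx=5,fy=3,interpolation=cv2.INTER_CUBIC)
cv2.imwrite("pics/w78.png",np.vstack([g(a),g(im)]))
E
```

```text
t: 9.62
ee_pos: [448.6, 124.2, 210.2]
tcp_rot: [-1.571, -0.001, -0.092]
wrist_force: [0.4, -1.0, 4.0]
finger_gap: 27.9
[ 0.38472379 -0.99935962  3.97116337] [-0.1430891  -0.06668285  0.0008321 ]
```

View pics/w78.png

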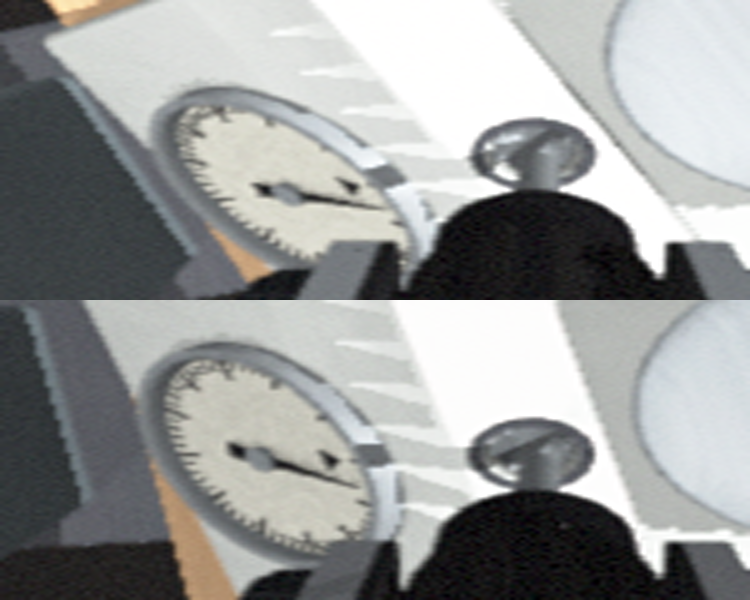

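```bash
python3 - <<'E'
from h import *
st=bot.read_state(); W=np.array([449,116.4,97])
for yaw,ee,P in ((-.332,(450,123.9,210.2),((287,193),(378,207),(350,186),(530,155))),(-.092,(448.6,124.2,210.2),((260,157),(352,185),(328,160),(531,154)))):
    s=dict(tcp_rot=np.array([-1.5705,-.001,yaw]),ee_pos=np.array(ee)); c=cam("wrist",s)
    q=[(215+u/5,150+v/3) for u,v in P]; h,t,m=[dialpt(c,p,W) for p in q[:3]]
    print(h,t,m,np.arctan2(*(t-h)),np.arctan2(*(m-h)),"well",ray(c,q[3],97))
    Rt=R.from_euler("xyz",s["tcp_rot"]).as_matrix();print("tip",s["ee_pos"]+Rt@np.array([.8,125,-7]),proj(c,s["ee_pos"]+Rt@np.array([.8,125,-7])))
E
```

```text
[  0.45471565 -70.43065433] [  9.04205344 -40.92104603] [  0.12781904 -43.83964064] 0.2831809042303125 -0.01229288026982724 well [447.04488176 116.82389294  97.        ]
tip [448.60502124 117.01578195  85.1987937 ] [322.45818751 197.6322477 ]
[  0.37272373 -69.80914106] [  9.42740904 -39.86125258] [  0.40169601 -44.28131895] 0.2936095627423181 0.0011349289338688567 well [447.62487417 116.92597351  97.        ]
tip [448.88140087 117.18150747  85.1987937 ] [322.45818751 197.6322477 ]
```

```bash

python3 -m pendant '[{"gripper":255,"x":-0.0008,"y":0,"z":-0.0004,"twist":0},{"gripper":255,"x":0.0004,"y":0,"z":0,"twist":0.06},{"gripper":255,"x":0.0004,"y":0,"z":0,"twist":0.06}]'
python3 -m pendant '[{"gripper":255,"x":0.0004,"y":0,"z":0,"twist":0.06},{"gripper":255,"x":0,"y":0,"z":0,"twist":0}]'
python3 -m pendant '[{"gripper":255,"x":0.0004,"y":0,"z":0,"twist":0.06},{"gripper":255,"x":0,"y":0,"z":0,"twist":0}]'
python3 -m pendant '[{"gripper":255,"x":0.0004,"y":0,"z":0,"twist":0.06},{"gripper":255,"x":0,"y":0,"z":0,"twist":0}]'
python3 -m pendant '[{"gripper":255,"x":0.0004,"y":0,"z":0,"twist":0.06},{"gripper":255,"x":0,"y":0,"z":0,"twist":0}]'
python3 -m pendant '[{"gripper":255,"x":0.0004,"y":0,"z":0,"twist":0.06},{"gripper":255,"x":0,"y":0,"z":0,"twist":0}]'

```

```text
t: 9.92
ee_pos: [448.7, 123.8, 210.2]
tcp_rot: [-1.57, -0.002, -0.217]
wrist_force: [1.3, -0.4, 4.7]
finger_gap: 28.0
t: 10.08
ee_pos: [449.0, 123.8, 210.1]
tcp_rot: [-1.57, -0.001, -0.277]
wrist_force: [1.0, -0.6, 4.6]
finger_gap: 27.8
t: 10.25
ee_pos: [449.3, 123.7, 210.1]
tcp_rot: [-1.57, -0.001, -0.336]
wrist_force: [-1.4, 0.3, 5.4]
finger_gap: 27.9
t: 10.42
ee_pos: [449.7, 123.6, 210.1]
tcp_rot: [-1.57, -0.001, -0.396]
wrist_force: [-0.2, -0.0, 5.7]
finger_gap: 27.7
t: 10.58
ee_pos: [450.0, 123.4, 210.1]
tcp_rot: [-1.57, -0.001, -0.456]
wrist_force: [0.3, 0.7, 6.9]
finger_gap: 27.5
t: 10.75
ee_pos: [450.4, 123.3, 210.1]
tcp_rot: [-1.57, -0.001, -0.516]
wrist_force: [0.8, 0.3, 5.7]
finger_gap: 27.7
```

```bash
python3 - <<'E'
from h import *
im=viewer.read_camera("wrist"); cv2.imwrite("pics/w9.png",im)
g=lambda i:cv2.resize(i[180:216,302:342],None,fx=10,fy=8,interpolation=cv2.INTER_CUBIC)
L=[g(cv2.imread(f"pics/w{k}.png")) for k in (7,8,9)]+[g(cv2.imread("pics/w6.png"))]
L=[cv2.convertScaleAbs(l,alpha=1.6,beta=-40) for l in L]
cv2.imwrite("pics/z.png",np.vstack([np.hstack(L[:2]),np.hstack(L[2:])]))
E
```

```text
(no output)
```

View pics/z.png

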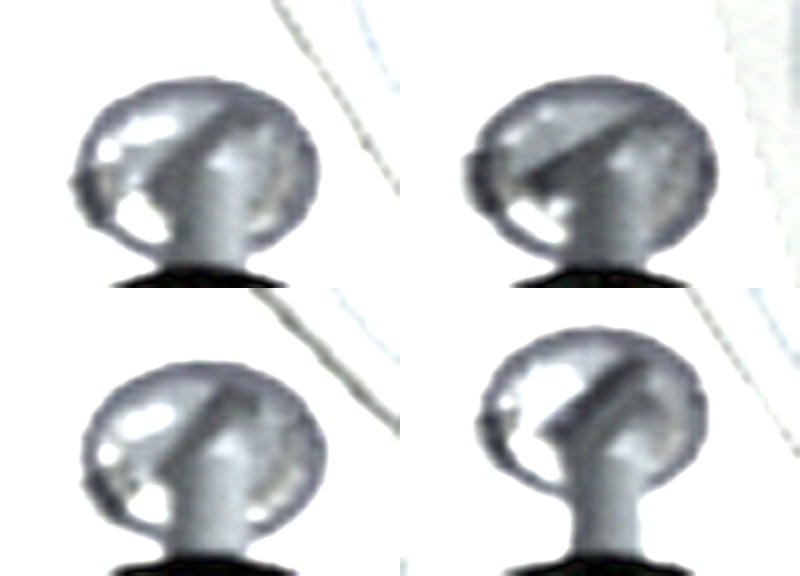

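```bash

python3 -m pendant '[{"gripper":255,"x":-0.0004,"y":0,"z":0.0005,"twist":-0.06},{"gripper":255,"x":-0.0004,"y":0,"z":0.0003,"twist":-0.06},{"gripper":255,"x":0,"y":0,"z":0,"twist":0}]'
python3 -m pendant '[{"gripper":255,"x":-0.0004,"y":0,"z":0,"twist":-0.06},{"gripper":255,"x":0,"y":0,"z":0,"twist":0}]'
python3 -m pendant '[{"gripper":255,"x":-0.0004,"y":0,"z":0,"twist":-0.06},{"gripper":255,"x":0,"y":0,"z":0,"twist":0}]'
python3 -m pendant '[{"gripper":255,"x":-0.0004,"y":0,"z":0,"twist":-0.06},{"gripper":255,"x":0,"y":0,"z":0,"twist":0}]'

```

```text
t: 11.05
ee_pos: [449.9, 124.2, 210.1]
tcp_rot: [-1.571, -0.001, -0.39]
wrist_force: [0.2, -1.5, 5.9]
finger_gap: 27.7
t: 11.22
ee_pos: [449.5, 124.3, 210.1]
tcp_rot: [-1.571, -0.001, -0.33]
wrist_force: [-0.2, -0.8, 5.6]
finger_gap: 27.6
t: 11.38
ee_pos: [449.1, 124.5, 210.1]
tcp_rot: [-1.571, -0.001, -0.27]
wrist_force: [-0.1, -0.0, 6.0]
finger_gap: 27.7
t: 11.55
ee_pos: [448.7, 124.6, 210.1]
tcp_rot: [-1.571, -0.001, -0.21]
wrist_force: [-0.4, -1.8, 5.4]
finger_gap: 27.6
```

```bash

python3 -m pendant '[{"gripper":255,"x":0.0004,"y":0,"z":0,"twist":0.05},{"gripper":255,"x":-0.0003,"y":0,"z":0.0005,"twist":0},{"gripper":255,"x":0,"y":0,"z":0,"twist":0}]'
python3 -m pendant '[{"gripper":255,"x":-0.0003,"y":0,"z":0.0005,"twist":0},{"gripper":255,"x":0,"y":0,"z":0,"twist":0}]'
python3 -m pendant '[{"gripper":255,"x":0.0006,"y":0,"z":-0.001,"twist":0},{"gripper":255,"x":0.0003,"y":0,"z":-0.0005,"twist":0},{"gripper":255,"x":0,"y":0,"z":0,"twist":0}]'
python3 -m pendant '[{"gripper":255,"x":0.0003,"y":0,"z":-0.0005,"twist":0},{"gripper":255,"x":0,"y":0,"z":0,"twist":0}]'
python3 -m pendant '[{"gripper":255,"x":0.0003,"y":0,"z":-0.0005,"twist":0},{"gripper":255,"x":0,"y":0,"z":0,"twist":0}]'
python3 -m pendant '[{"gripper":255,"x":0.0003,"y":0,"z":-0.0005,"twist":0},{"gripper":255,"x":0,"y":0,"z":0,"twist":0}]'

```

```text
t: 11.8
ee_pos: [449.1, 124.9, 210.1]
tcp_rot: [-1.571, -0.001, -0.263]
wrist_force: [0.7, -1.5, 5.4]
finger_gap: 27.9
t: 11.97
ee_pos: [449.1, 125.3, 210.1]
tcp_rot: [-1.572, -0.002, -0.263]
wrist_force: [1.4, -3.1, 4.4]
finger_gap: 27.6
t: 12.22
ee_pos: [449.2, 124.0, 210.1]
tcp_rot: [-1.57, -0.0, -0.263]
wrist_force: [-1.3, 0.1, 6.2]
finger_gap: 27.8
t: 12.38
ee_pos: [449.2, 123.6, 210.1]
tcp_rot: [-1.57, 0.0, -0.263]
wrist_force: [-0.7, 1.4, 6.5]
finger_gap: 27.7
t: 12.55
ee_pos: [449.3, 123.3, 210.1]
tcp_rot: [-1.57, 0.001, -0.263]
wrist_force: [-1.5, 1.5, 7.0]
finger_gap: 27.8
t: 12.72
ee_pos: [449.3, 122.9, 210.1]
tcp_rot: [-1.57, 0.001, -0.263]
wrist_force: [-1.5, 2.2, 6.9]
finger_gap: 27.4
```

```bash
cat >> h.py <<'E'
def needle(im,st,W=np.array([449,116.4,97.]),hub=(0.4,-70.)):
    c=cam("wrist",st); hub=np.array(hub); g=im.max(2).astype(float)
    for it in range(3):
        X=[];w=[]
        for v in range(150,250):
            for u in range(200,325):
                if g[v,u]>130: continue
                q=dialpt(c,(u,v),W)-hub
                if np.hypot(*q)<21: X.append(q);w.append(130-g[v,u])
        X=np.array(X);w=np.array(w); m=np.average(X,axis=0,weights=w)
        C=(X-m).T@((X-m)*w[:,None]); d=np.linalg.eigh(C)[1][:,1]; d*=np.sign(d[1])
        e=m-d*(m@d); hub=hub+e   # shift hub sideways onto the needle line
    return np.arctan2(*d),len(w),hub
def pose(ee,yaw): return dict(tcp_rot=np.array([-1.5705,-.001,yaw]),ee_pos=np.array(ee))
E
python3 -m pendant '[{"gripper":255,"x":-0.0006,"y":0,"z":0.0011,"twist":0},{"gripper":255,"x":-0.0008,"y":0,"z":0,"twist":-0.12},{"gripper":255,"x":-0.0008,"y":0,"z":0,"twist":-0.12},{"gripper":255,"x":-0.0008,"y":0,"z":0,"twist":-0.12},{"gripper":255,"x":0,"y":0,"z":0,"twist":0}]'
python3 - <<'E'
from h import *
st=bot.read_state(); im=viewer.read_camera("wrist"); cv2.imwrite("pics/w10.png",im); print(st["wrist_torque"])
R_=lambda k:cv2.imread(f"pics/w{k}.png")
print(needle(R_(7),pose((450,123.9,210.2),-.332)))
print(needle(R_(8),pose((448.6,124.2,210.2),-.092)))
print(needle(R_(9),pose((450.4,123.3,210.1),-.516)))
print(needle(im,st))
E
```

```text
t: 13.13
ee_pos: [447.2, 123.9, 210.1]
tcp_rot: [-1.571, -0.001, 0.103]
wrist_force: [-0.2, -0.3, 3.8]
finger_gap: 27.6
[-0.12533655 -0.16606627 -0.04014846]
(np.float64(0.29523637788798685), 47, array([ 8.13949012e-03, -6.98808256e+01]))
(np.float64(0.2942139649139979), 59, array([ 4.85608720e-02, -6.98935112e+01]))
(np.float64(1.0919898573879214), 71, array([  0.59339444, -70.31708426]))
(np.float64(0.22713714922735842), 69, array([  0.07734275, -69.92542566]))
```

```bash

python3 -m pendant '[{"gripper":255,"x":-0.0008,"y":0,"z":0,"twist":-0.12},{"gripper":255,"x":-0.0008,"y":0,"z":0,"twist":-0.12},{"gripper":255,"x":-0.0008,"y":0,"z":0,"twist":-0.12},{"gripper":255,"x":0,"y":0,"z":0,"twist":0}]'
python3 - <<'E'
from h import *
st=bot.read_state(); im=viewer.read_camera("wrist"); cv2.imwrite("pics/w11.png",im); print(st["wrist_torque"], st["wrist_force"])
print(needle(im,st))
E
```

```text
t: 13.52
ee_pos: [444.9, 123.3, 210.1]
tcp_rot: [-1.571, -0.001, 0.463]
wrist_force: [1.0, -1.2, 5.2]
finger_gap: 27.5
[-0.21993407 -0.20273386  0.02358978] [ 1.02874389 -1.21536751  5.17988602]
(np.float64(0.10197886468924858), 70, array([ 1.07774745e-03, -6.99591767e+01]))
```

```bash

python3 -m pendant '[{"gripper":255,"x":-0.0007,"y":0,"z":0,"twist":-0.1},{"gripper":255,"x":-0.0007,"y":0,"z":0,"twist":-0.1},{"gripper":255,"x":-0.0006,"y":0,"z":0,"twist":-0.09},{"gripper":255,"x":0,"y":0,"z":0,"twist":0},{"gripper":255,"x":0,"y":0,"z":0,"twist":0}]'
python3 - <<'E'
from h import *
st=bot.read_state(); im=viewer.read_camera("wrist"); cv2.imwrite("pics/w12.png",im); print(st["wrist_torque"], st["wrist_force"])
print(needle(im,st))
cv2.imwrite("pics/w12c.png",np.hstack([cv2.resize(im[140:250,200:340],(420,330),interpolation=cv2.INTER_CUBIC),cv2.resize(im[180:216,302:342],(380,330),interpolation=cv2.INTER_CUBIC)]))
E
```

```text
t: 13.98
ee_pos: [443.3, 122.2, 210.1]
tcp_rot: [-1.572, -0.001, 0.747]
wrist_force: [0.7, -0.6, 6.1]
finger_gap: 27.7
[-0.21458267 -0.17228424 -0.02723357] [ 0.72021526 -0.58367209  6.07219852]
(np.float64(0.0062541796554601604), 69, array([-5.72144479e-02, -6.99971405e+01]))
```

View pics/w12c.png

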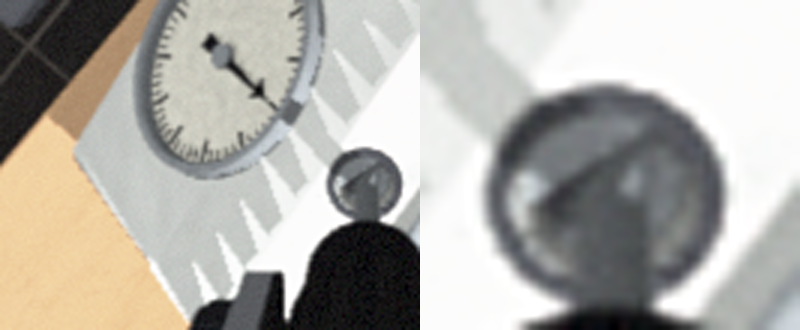

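```bash

python3 -m pendant '[{"gripper":255,"x":0,"y":0,"z":0,"twist":0},{"gripper":255,"x":0.0007,"y":-0.0005,"z":0,"twist":0.1},{"gripper":255,"x":0,"y":-0.003,"z":0,"twist":0},{"gripper":255,"x":0,"y":-0.005,"z":0,"twist":0},{"gripper":255,"x":0,"y":-0.01,"z":0,"twist":0}]'
python3 -m pendant '[{"gripper":255,"x":0,"y":-0.02,"z":0,"twist":0},{"gripper":255,"x":0,"y":-0.025,"z":0,"twist":0},{"gripper":255,"x":0,"y":-0.025,"z":0,"twist":0},{"gripper":255,"x":0,"y":0,"z":0,"twist":0}]'
python3 -m pendant '[{"gripper":255,"x":0,"y":0,"z":0,"twist":0.12},{"gripper":255,"x":0,"y":0,"z":0,"twist":0.12},{"gripper":255,"x":0,"y":0,"z":0,"twist":0.12},{"gripper":255,"x":0,"y":0,"z":0,"twist":0.12},{"gripper":255,"x":0,"y":0,"z":0,"twist":0.12}]'
python3 -m pendant '[{"gripper":255,"x":0,"y":0,"z":0,"twist":0.12},{"gripper":255,"x":0,"y":0,"z":0,"twist":0.06},{"gripper":255,"x":0,"y":0,"z":0,"twist":0},{"gripper":255,"x":0,"y":0,"z":0,"twist":0}]'
python3 - <<'E'
from h import *
st=bot.read_state(); im=viewer.read_camera("wrist"); cv2.imwrite("pics/w13.png",im); print(st["wrist_force"])
Rt=R.from_euler("xyz",st["tcp_rot"]).as_matrix(); print(Rt.T@(np.array([503.7,-272.4,295])-st["ee_pos"]))
g=im.max(2)[190:210,305:340]; print("needle?",needle(im,st)); print(g)
E
```

```text
t: 14.45
ee_pos: [442.6, 122.9, 227.6]
tcp_rot: [-1.568, 0.003, 0.65]
wrist_force: [1.5, 0.4, -1.0]
finger_gap: 27.9
t: 14.78
ee_pos: [444.4, 123.0, 302.6]
tcp_rot: [-1.575, -0.006, 0.65]
wrist_force: [0.5, 0.5, -1.1]
finger_gap: 27.8
t: 15.2
ee_pos: [442.9, 122.9, 297.6]
tcp_rot: [-1.571, 0.002, 0.044]
wrist_force: [-0.1, 0.1, -1.4]
finger_gap: 27.7
t: 15.53
ee_pos: [443.1, 122.9, 297.8]
tcp_rot: [-1.571, 0.001, -0.129]
wrist_force: [0.5, 0.6, -1.1]
finger_gap: 27.6
[ 0.48087862  0.58076065 -1.08101134]
[ 110.79430082    2.69364734 -384.20749637]
needle? (np.float64(0.00022031698430978062), 35, array([  0.09509216, -69.99993282]))
[[222 188 189 199 199 201 201 204 201 203 209 230 245 252 253 253 254 255
  255 251 246 246 255 255 255 255 254 253 253 253 253 252 253 253 254]
 [217 181 186 196 198 203 202 205 204 201 200 211 237 250 253 253 253 254
  254 255 254 253 255 255 254 253 253 252 253 252 252 253 253 253 254]
 [220 180 181 195 202 204 200 203 203 199 200 203 234 248 252 252 253 253
  254 255 241 214 242 254 253 253 252 252 252 252 252 252 252 253 253]
 [211 175 187 202 199 203
[... 1740 characters left out ...]
 217 222 209 201 198 201 201 157 108  84  79  88
  101 113 136 208 252 254 252 252 252 253 252 252 253 253 252 253 252]
 [192 204 200 204 202 203 233 243 230 223 221 222 224 167 103  80  83  88
  101 116 137 206 251 253 252 252 252 252 252 253 253 252 253 253 252]
 [200 202 202 199 202 200 208 210 235 244 243 249 253 201 112  79  81  88
  105 112 135 205 252 253 253 252 252 253 253 252 252 252 252 252 252]
 [200 205 200 200 203 201 196 204 203 207 212 237 248 193 109  81  78  88
  100 114 134 206 252 253 252 252 252 253 252 252 253 252 252 252 252]
 [200 201 201 202 206 202 202 203 198 195 198 207 209 158 101  81  82  90
  105 114 136 200 251 253 252 252 252 252 252 252 252 252 252 252 252]]
```

```bash

python3 -m pendant '[{"gripper":255,"x":0.011,"y":0,"z":-0.0384,"twist":0},{"gripper":255,"x":0.011,"y":0,"z":-0.0384,"twist":0},{"gripper":255,"x":0.011,"y":0,"z":-0.0384,"twist":0},{"gripper":255,"x":0.011,"y":0,"z":-0.0384,"twist":0},{"gripper":255,"x":0.011,"y":0,"z":-0.0384,"twist":0}]'
python3 -m pendant '[{"gripper":255,"x":0.011,"y":0,"z":-0.0384,"twist":0},{"gripper":255,"x":0.011,"y":0,"z":-0.0384,"twist":0},{"gripper":255,"x":0.011,"y":0,"z":-0.0384,"twist":0},{"gripper":255,"x":0.011,"y":0,"z":-0.0384,"twist":0},{"gripper":255,"x":0.0108,"y":0,"z":-0.0384,"twist":0}]'
python3 -m pendant '[{"gripper":255,"x":0,"y":0,"z":0,"twist":0},{"gripper":255,"x":0,"y":0,"z":0,"twist":0},{"gripper":255,"x":0,"y":0,"z":0,"twist":0}]'
python3 - <<'E'
from h import *
st=bot.read_state(); im=viewer.read_camera("wrist"); cv2.imwrite("pics/w14.png",im)
Rt=R.from_euler("xyz",st["tcp_rot"]).as_matrix(); print(st["ee_pos"],st["tcp_rot"],Rt.T@(np.array([503.7,-272.5,295])-st["ee_pos"]))
# hole: warm (wood) / dark pixels inside white plate near its predicted place
c=cam("wrist",st); p=proj(c,(504.5,-278.3,100)); print(p)
a=im[165:210,300:345].astype(int); print((a[:,:,2]-a[:,:,0])[8:32,8:34])
E
```

```text
t: 16.0
ee_pos: [472.5, -76.5, 298.2]
tcp_rot: [-1.571, 0.0, -0.129]
wrist_force: [1.0, 0.4, -1.4]
finger_gap: 27.6
t: 16.42
ee_pos: [501.6, -274.3, 298.0]
tcp_rot: [-1.57, 0.0, -0.13]
wrist_force: [0.5, -0.1, -1.3]
finger_gap: 28.2
t: 16.67
ee_pos: [501.6, -272.0, 298.0]
tcp_rot: [-1.57, 0.001, -0.131]
wrist_force: [-0.3, 0.8, -1.5]
finger_gap: 27.3
[ 501.64417821 -271.95666859  297.95625928] [-1.56996632e+00  7.81589774e-04 -1.30761424e-01] [ 2.11142547  2.95438426 -0.27308842]
[324.66880771 181.17677201]
[[ -4  -5  -4  -4  -4  -4  -4  -4  -3  -5  -5  -3  -5  -4  -4  -6  -5  -5
   -5  -5  -4  -4  -4  -3  -4  -4]
 [ -4  -4  -5  -4  -3  -4  -4  -4  -4  -5  -4  -4  -5  -4  -5  -6  -7  -6
   -6  -6  -5  -4  -5  -4  -4  -3]
 [ -4  -4  -4  -3  -4  -5  -3  -3  -4  -4  -3  -4  -5  -6  -2   3  10  21
   17   2  -3  -6  -5  -5  -4  -3]
 [ -5  -2  -4  -4  -4  -4  -4  -3  -5  -4  -4  -4  -4  15  42  65  77  79
   80  65  42   8  -6  -6  -4  -4]
 [ -4  -4  -4  -4  -3  -3  -4  -4  -4  -4  -4  -4  19  66  81  87  83  85
   83  85  81  60  14  -8  -4  -3]
 [ -3  -4  -4  -2  -4  -4  -3  -3  -4  -3 
[... 1329 characters left out ...]
-4  -4  -4
   -4  -3  -4  -4  -4  -5  -3  -4]
 [ -3  -4  -4  -5  -4  -4  -4  -4  -4  -4  -4  -4  -3  -3  -3  -3  -3  -4
   -3  -4  -4  -4  -4  -3  -4  -3]
 [ -4  -3  -4  -4  -3  -4  -5  -5  -4  -3  -4  -4  -3  -4  -3  -3  -4  -8
   -8  -6  -5  -4  -3  -4  -4  -4]
 [ -4  -5  -4  -4  -3  -4  -4  -4  -4  -5  -3  -3  -3  -5  -4  -4  -8  -4
   -6  -7  -5  -5  -4  -4  -3  -3]
 [ -5  -5  -4  -4  -3  -4  -4  -4  -5  -5  -4  -3  -4  -4  -4  -4  -8  -3
   -1  -5  -6  -4  -4  -4  -4  -3]
 [ -5  -3  -6  -4  -3  -4  -5  -4  -4  -5  -5  -3  -4  -6 -10  -6  -5  -5
   -5  -6  -7  -4  -4  -4  -4  -4]
 [ -3  -4  -4  -4  -3  -3  -3  -4  -4  -5  -3  -4  -3 -11  -7  -1  -5  -6
   -5  -3  -4  -6  -4  -5  -3  -4]]
```

```bash

python3 -m pendant '[{"gripper":255,"x":0.002,"y":0.02,"z":-0.0005,"twist":0},{"gripper":255,"x":0,"y":0.025,"z":0,"twist":0},{"gripper":255,"x":0,"y":0.02,"z":0,"twist":0},{"gripper":255,"x":0,"y":0,"z":0,"twist":0},{"gripper":255,"x":0,"y":0,"z":0,"twist":0}]'
python3 - <<'E'
from h import *
st=bot.read_state(); im=viewer.read_camera("wrist"); cv2.imwrite("pics/w15.png",im)
Rt=R.from_euler("xyz",st["tcp_rot"]).as_matrix(); print(st["ee_pos"],Rt.T@(np.array([503.7,-272.5,135])-st["ee_pos"]))
a=im[175:220,300:350].astype(int).max(2); print(a[4:32:2,8:42])
E
```

```text
t: 17.13
ee_pos: [503.7, -271.9, 233.7]
tcp_rot: [-1.57, 0.001, -0.13]
wrist_force: [-0.6, 0.6, -0.6]
finger_gap: 27.6
[ 503.73893331 -271.89110916  233.68573214] [ 0.11033991 98.68533628 -0.66198215]
[[245 246 246 247 247 246 244 247 248 247 244 245 245 248 247 246 245 245
  246 246 241 238 239 239 239 237 245 247 246 246 247 247 248 248]
 [245 246 247 248 246 246 246 246 247 247 243 243 246 248 248 247 246 246
  246 243 238 237 238 240 239 240 246 247 246 246 247 247 248 248]
 [247 246 246 247 246 245 245 247 247 246 244 244 246 248 248 247 245 244
  244 241 237 238 238 243 245 246 247 247 246 246 246 247 248 248]
 [246 245 246 247 247 246 246 247 247 247 244 245 246 248 248 248 240 238
  238 240 238 239 241 246 245 246 247 247 247 247 246 246 248 247]
 [246 245 246 248 248 246 245 247 247 247 245 244 243 237 228 223 212 208
  215 232 240 245 246 247 246 245 248 247 246 246 246 247 248 247]
 [246 246 247 248 247 247 245 247 249 243 226 225 224 225 228 232 231 232
  228 228 220 207 236 246 247 247 246 248 245 247 247 247 248 248]
 [248 248 248 247 248 247 244 240 235 228 229 230 229
[... 375 characters left out ...]
 178 182 179 202 208 194 230 233 239 244 244 220 144  87  77  96 112
  115 143 222 237 221 176 209 244 248 247 248 247 248 248 248 248]
 [181 181 182 207 242 249 246 246 237 224 201 143  89  73  83 121 150 144
  130 142 151 136 142 197 240 248 247 247 247 247 247 247 248 248]
 [248 248 246 248 248 248 246 248 250 198 101  79  75  74  84 105 120 137
  140 128 136 175 221 244 247 247 248 248 246 246 247 248 247 248]
 [247 247 247 247 247 247 247 248 250 225 131  82  75  78  85 101 115 128
  161 210 231 243 248 248 246 246 248 247 246 247 247 247 248 247]
 [248 247 247 247 247 247 247 248 250 251 211 120  78  78  84 100 113 132
  195 241 246 245 247 247 246 247 247 247 246 247 247 247 247 248]]
```

```bash

python3 -m pendant '[{"gripper":255,"x":0.0003,"y":0.008,"z":0,"twist":0},{"gripper":255,"x":0,"y":0.008,"z":0,"twist":0},{"gripper":255,"x":0,"y":0,"z":0,"twist":0}]'
python3 -m pendant '[{"gripper":255,"x":0,"y":0.015,"z":0,"twist":0},{"gripper":255,"x":0,"y":0.015,"z":0,"twist":0},{"gripper":255,"x":0,"y":0,"z":0,"twist":0}]'

```

```text
t: 17.43
ee_pos: [503.7, -272.7, 216.1]
tcp_rot: [-1.57, 0.002, -0.132]
wrist_force: [0.1, 0.2, -1.0]
finger_gap: 27.9
t: 17.68
ee_pos: [503.1, -272.4, 184.9]
tcp_rot: [-1.568, 0.004, -0.132]
wrist_force: [-1.1, -0.4, -2.2]
finger_gap: 28.0
```

```bash

python3 -m pendant '[{"gripper":255,"x":0,"y":0.015,"z":0,"twist":0},{"gripper":255,"x":0,"y":0.012,"z":0,"twist":0},{"gripper":255,"x":0,"y":0,"z":0,"twist":0},{"gripper":255,"x":0,"y":0,"z":0,"twist":0}]'
python3 -m pendant '[{"gripper":255,"x":0,"y":0.006,"z":0,"twist":0},{"gripper":255,"x":0,"y":0.006,"z":0,"twist":0},{"gripper":255,"x":0,"y":0,"z":0,"twist":0}]'
python3 -m pendant '[{"gripper":255,"x":0,"y":0.004,"z":0,"twist":0},{"gripper":255,"x":0,"y":0.003,"z":0,"twist":0},{"gripper":255,"x":0,"y":0,"z":0,"twist":0}]'

```

```text
t: 18.02
ee_pos: [504.1, -273.2, 160.9]
tcp_rot: [-1.571, 0.0, -0.132]
wrist_force: [0.3, -0.0, -1.1]
finger_gap: 27.8
t: 18.27
ee_pos: [503.7, -272.8, 147.5]
tcp_rot: [-1.57, 0.001, -0.132]
wrist_force: [0.5, 0.8, -1.6]
finger_gap: 27.5
t: 18.52
ee_pos: [503.8, -272.9, 140.7]
tcp_rot: [-1.57, 0.001, -0.132]
wrist_force: [-0.1, 0.6, -2.2]
finger_gap: 27.5
```

```bash

python3 -m pendant '[{"gripper":255,"x":0,"y":0.003,"z":0,"twist":0},{"gripper":255,"x":0,"y":0.001,"z":0,"twist":0},{"gripper":255,"x":0,"y":0,"z":0,"twist":0}]'
python3 -m pendant '[{"gripper":255,"x":0,"y":0.001,"z":0,"twist":0},{"gripper":255,"x":0,"y":0,"z":0,"twist":0}]'

```

```text
t: 18.77
ee_pos: [503.9, -273.0, 137.0]
tcp_rot: [-1.571, 0.0, -0.132]
wrist_force: [-0.2, -0.3, -1.1]
finger_gap: 27.9
t: 18.93
ee_pos: [504.0, -273.1, 136.3]
tcp_rot: [-1.571, 0.0, -0.132]
wrist_force: [0.1, -0.3, -2.6]
finger_gap: 27.6
```

```bash

python3 -m pendant '[{"gripper":255,"x":0,"y":0.001,"z":0,"twist":0},{"gripper":255,"x":0,"y":0,"z":0,"twist":0}]'
python3 -m pendant '[{"gripper":0,"x":0,"y":0,"z":0,"twist":0},{"gripper":0,"x":0,"y":0,"z":0,"twist":0},{"gripper":0,"x":0,"y":0,"z":0,"twist":0},{"gripper":0,"x":0,"y":0,"z":0,"twist":0},{"gripper":0,"x":0,"y":0,"z":0,"twist":0}]'
python3 -m pendant '[{"gripper":0,"x":0,"y":0,"z":0,"twist":0},{"gripper":0,"x":0,"y":0,"z":0,"twist":0},{"gripper":0,"x":0,"y":0,"z":0,"twist":0},{"gripper":0,"x":0,"y":0,"z":0,"twist":0}]'
python3 -m pendant '[{"gripper":0,"x":0,"y":-0.02,"z":0,"twist":0},{"gripper":0,"x":0,"y":-0.03,"z":0,"twist":0},{"gripper":0,"x":0,"y":-0.03,"z":0,"twist":0},{"gripper":0,"x":0,"y":-0.03,"z":0,"twist":0},{"gripper":0,"x":0,"y":-0.02,"z":0,"twist":0}]'
python3 -m pendant '[{"gripper":0,"x":-0.035,"y":0,"z":0,"twist":0},{"gripper":0,"x":-0.035,"y":0,"z":0,"twist":0},{"gripper":0,"x":-0.035,"y":0,"z":0,"twist":0},{"gripper":0,"x":-0.035,"y":0,"z":0,"twist":0},{"gripper":0,"x":0,"y":0,"z":0,"twist":0}]'
python3 - <<'E'
from h import *
t0=cv2.imread("pics/top0.png"); t=viewer.read_camera("top"); cv2.imwrite("pics/top1.png",t)
s0=cv2.imread("pics/scene0.png"); s=viewer.read_camera("scene"); cv2.imwrite("pics/scene1.png",s)
def blob(i,y0,y1,x0,x1):
    m=(i[y0:y1,x0:x1].max(2)<75); v,u=np.nonzero(m); return len(u),u.mean()+x0,v.mean()+y0
for n,a,b,r in (("top hole2",t0,t,(188,210,435,460)),("scene hole2",s0,s,(215,255,403,420))): print(n,blob(a,*r),blob(b,*r))
f=lambda i:cv2.resize(i[175:275,240:470],None,fx=3.4,fy=2.9,interpolation=cv2.INTER_CUBIC)
g=lambda i:cv2.resize(i[190:290,230:460],None,fx=3.4,fy=2.9,interpolation=cv2.INTER_CUBIC)
cv2.imwrite("pics/fin.png",np.vstack([f(t),g(s)]))
E
```

```text
t: 19.1
ee_pos: [504.0, -273.1, 135.2]
tcp_rot: [-1.571, 0.0, -0.132]
wrist_force: [-0.1, 0.6, -2.0]
finger_gap: 27.7
t: 19.52
ee_pos: [504.0, -273.1, 135.4]
tcp_rot: [-1.571, -0.0, -0.132]
wrist_force: [0.8, 0.2, -0.5]
finger_gap: 85.0
t: 19.85
ee_pos: [504.0, -273.1, 135.3]
tcp_rot: [-1.571, 0.0, -0.132]
wrist_force: [1.0, -1.2, 0.2]
finger_gap: 85.4
t: 20.27
ee_pos: [504.3, -273.3, 268.4]
tcp_rot: [-1.573, -0.003, -0.132]
wrist_force: [-0.0, -0.2, 0.8]
finger_gap: 85.3
t: 20.68
ee_pos: [361.2, -253.1, 265.6]
tcp_rot: [-1.571, 0.002, -0.134]
wrist_force: [0.2, 0.5, 0.4]
finger_gap: 85.7
top hole2 (192, np.float64(447.3541666666667), np.float64(199.59895833333334)) (193, np.float64(447.2953367875648), np.float64(200.4559585492228))
scene hole2 (335, np.float64(410.53731343283584), np.float64(236.01492537313433)) (341, np.float64(410.2434017595308), np.float64(236.08211143695016))
```

```bash
python3 - <<'E'
from h import *
c=cam("top"); a,b=cv2.imread("pics/top0.png"),cv2.imread("pics/top1.png")
for n,i in(("before",a),("after",b)):
    X=[];w=[]
    for v in range(240,266):
        for u in range(270,302):
            q=dialpt(c,(u,v),WELL); g=int(i[v,u].max())
            if abs(q[0])<15 and 0<q[1]+66<22 and g<150: X.append(q);w.append(150-g)
    X,w=np.array(X),np.array(w); m=np.average(X,axis=0,weights=w); k=np.polyfit(X[:,1],X[:,0],1,w=w**.5); print(n,len(w),m,np.arctan(k[0]))
d=cv2.absdiff(a,b).max(2)[115:272,183:462]>60
n,_,s,ce=cv2.connectedComponentsWithStats(d.astype(np.uint8)); print([(s[k,4],(ce[k]+[183,115]).round()) for k in range(1,n) if s[k,4]>15])
E
```

```text
before 17 [  1.36390974 -55.31845509] 0.30108527117607803
after 13 [ -1.13414905 -55.1516173 ] 0.06352170337406397
[(np.int32(18), array([447., 194.])), (np.int32(185), array([457., 242.])), (np.int32(86), array([441., 270.]))]
```

```bash
python3 - <<'E'
from h import *
for k,p in ((4,pose((448.3,118.3,252.2),-.132)),(5,pose((451.4,122.5,254),-.33)),(13,pose((443.1,122.9,297.8),-.129))):
    for h in (-64,-67,-70):
        r=needle(cv2.imread(f"pics/w{k}.png"),p,hub=(0.4,h)); print(k,h,round(r[0],3),r[1],r[2].round(1))
E
```

```text
4 -64 0.237 62 [  0.5 -64. ]
4 -67 0.293 54 [ -0.1 -66.9]
4 -70 0.293 52 [ -0.9 -69.6]
5 -64 0.164 60 [  0.7 -64.1]
5 -67 0.287 51 [  0.7 -67.1]
5 -70 0.295 47 [ -0.1 -69.9]
13 -64 -0.014 43 [ -0.1 -64. ]
13 -67 -0.0 37 [ -0.1 -67. ]
13 -70 -0.001 34 [ -0.1 -70. ]
```

```bash
python3 -c "
from rig import bot
print(bot.sign_off())"
```

```text
the job is handed in; nothing more can be done
None
```

I zeroed the scale with the flat screwdriver, hung the driver back in its original hole (the rack's -y end) and handed the job in at about 21 s of the 61 s allowed. No verdict was reported.

- **Seating in the slot:** The blade met the bottom at a light press of about 8 N. At first I thought it was resting on top of the head, so I made small sweeps to find the slot. The needle then turned exactly at the 0.35 gearing, so the blade had been in the slot already.
- **Contact forces:** No reading suggested more than about 9 N between blade and scale, against the 18 N limit. I saw no sign of the gripper touching the scale, but I have no direct measurement of that.
- **Needle:** It started at 0.29 rad. The wrist camera read 0.006 rad with the blade still in the slot and about 0.00 after lifting out. A coarse top-camera check, based on only 13 pixels, gave 0.06, just outside the 0.052 limit. I trusted the wrist camera because it sees the dial much closer.
- **Driver:** The handle is within about 1 pixel of where it hung at the start in both fixed cameras.
- **Everything else:** The before/after difference of the top view showed changed patches at the driver and two near the remote. I took the two near the remote to be the arm or its shadow. My 12 picture views were used up, so I could not look to confirm that.

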